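# Stack warm loaf tins in a stagger

## Task

Push the long loaf tin that lies on the wooden cooling board up against the board's end stop and leave it there, square to the board. Then stack the other two tins on it in a stagger so the warm loaves can breathe, each set down gently and in line with the tin below, resting level on its rim: first the tin with the flat loaf, stepped away from the stop so that about 40 mm of the long tin stays uncovered at the stop end, then the tin with the domed loaf, stepped back so that about 40 mm of the flat loaf's tin stays uncovered at its other end. Let go of everything and do not disturb the two jars, the mug or the pepper mill.

Things in the scene. Friction and masses are not known exactly. Their poses are not given: they have to be found in the camera images.
- stop (a point): The middle of the foot of the inner face of the end stop, on the top surface of the wooden cooling board. The board (260 x 110 mm, 18 mm thick, fixed on the table at any yaw) has a low wooden bar across one end, 30 mm above the board's surface and 15 mm thick. x points from the stop along the middle of the board towards its open end (245 mm of board), y across the board, z up; the point is 18 mm above the table.
- long_tin_centre (a point): Centre of the long loaf tin, half-way up. Grey metal tin 180 mm long (x), 60 mm wide (y), 50 mm high, straight sides, with a flat-topped brown loaf inside 10 mm below the rim; the rim is a flat lip 8 mm wide all round. About 0.4 to 0.7 kg, loose, at first lying on the board short of the stop. Both ends are alike. Can be gripped across its 60 mm width from above.
- flat_tin_centre (a point): Centre of the flat-loaf tin, half-way up (25 mm above its underside). Same make as the long tin but 160 mm long (x), 60 mm wide (y), 50 mm high; flat-topped loaf 10 mm below the 8 mm wide rim, flat underside. About 0.35 to 0.6 kg, loose on the table to one side of the board. Both ends are alike.
- domed_tin_centre (a point): Centre of the domed-loaf tin's metal part, half-way up (25 mm above its underside). Tin 160 mm long (x), 60 mm wide (y), 50 mm high, flat underside, whose loaf has risen in a round dome 14 mm above the rim, so nothing can stand on it. About 0.3 to 0.55 kg, loose on the table on the other side of the board. Both ends are alike.
- jar_a: Jam jar, 66 mm wide, 105 mm high, standing on the table beyond the board; origin at the centre of its underside. Leave alone.
- jar_b: Second jam jar like it, 66 mm wide, 105 mm high; origin at the centre of its underside. Leave alone.
- mug: White mug, 72 mm wide, 85 mm high, on the robot's side of the board; origin at the centre of its underside. Leave alone.
- mill: Wooden pepper mill, 52 mm wide, 130 mm high, on the robot's side of the board; origin at the centre of its underside. Leave alone.
Not all that is in view belongs to the job. Leave any pink look-alike of the part that bears flat_tin_centre alone.

How it is judged:
On the way, in this order (a step that is already met when the one before it is completed fails the run):
1. the long tin lies against the stop, square to the board (x of long_tin_centre in the frame of stop between 0.082 and 0.097 m and y of long_tin_centre in the frame of stop between -0.018 and 0.018 m and z of long_tin_centre in the frame of stop between 0.02 and 0.03 m and angle between the x axis of long_tin_centre and the x axis of stop, either way round below 0.1 rad and angle between long_tin_centre's own z axis and vertical below 0.06 rad), for 0.2 s.
2. the flat-loaf tin rests on the long tin, stepped away from the stop, and is let go (all of step 1 and x of flat_tin_centre in the frame of stop between 0.102 and 0.138 m and y of flat_tin_centre in the frame of long_tin_centre between -0.011 and 0.011 m and z of flat_tin_centre in the frame of long_tin_centre between 0.045 and 0.055 m and angle between the x axis of flat_tin_centre and the x axis of long_tin_centre, either way round below 0.14 rad and angle between flat_tin_centre's own z axis and vertical below 0.06 rad and contact force between the fingers and flat_tin below 0.2 N), for 0.2 s.
At the end, for the whole second after the job is handed in: Long tin on the board, within 7 mm of the stop, square (0.1 rad). Flat-loaf tin level on its rim, in line (11 mm, 0.14 rad), centre 120 +-18 mm from the stop; domed-loaf tin likewise on that, centre 80 +-18 mm from the stop and 22 to 60 mm from the one below. All still and released (all of step 2 and x of domed_tin_centre in the frame of stop between 0.062 and 0.098 m and y of domed_tin_centre in the frame of flat_tin_centre between -0.011 and 0.011 m and z of domed_tin_centre in the frame of flat_tin_centre between 0.045 and 0.055 m and angle between the x axis of domed_tin_centre and the x axis of flat_tin_centre, either way round below 0.14 rad and angle between domed_tin_centre's own z axis and vertical below 0.06 rad and horizontal distance between flat_tin_centre and domed_tin_centre between 0.022 and 0.06 m and contact force between the fingers and long_tin below 0.2 N and linear speed of each of long_tin, flat_tin, domed_tin below 0.02 m/s and contact force between the fingers and domed_tin below 0.2 N); the robot touches nothing.
It fails at once if a jar, the mug or the pepper mill is shifted by more than 30 mm or tipped over (distance of any of jar_a, jar_b, mug, mill from where it was at the start of the episode above 0.03 m or angle between any of jar_a, jar_b, mug, mill's own z axis and vertical above 0.5 rad).
It fails at once if a tin is dropped or thrown (faster than 0.6 m/s with no finger on it) ((linear speed of long_tin above 0.6 m/s and contact force between the fingers and long_tin below 0.2 N) or (linear speed of flat_tin above 0.6 m/s and contact force between the fingers and flat_tin below 0.2 N) or (linear speed of domed_tin above 0.6 m/s and contact force between the fingers and domed_tin below 0.2 N)).
It also fails if it takes over 67 s, if anything falls off the work surface, if the arm or the gripper's body presses on something with over 40 N, if the wrist force passes 120 N, or if a joint passes its speed limit or range.

## Robot

A 6-joint arm with a two-finger parallel gripper is mounted at the origin on the work surface. World frame = base frame: x ahead of the robot, y to its left, z up, the work surface at z = 0. Lengths are in m, angles in rad, forces in N, time in s.
With the tool pointing down it reaches from about 0.35 to 0.725 m from the base axis. Payload 4.3 kg.
Tool frame: the origin (TCP) lies between the finger pads; the fingertips stand 14 mm ahead of it and the grasp point (between the pads) lies 5 mm behind it; z points along the fingers, x is the direction in which the jaws open and shut, and the axes are right-handed (so a half turn about z gives the same grasp; the last joint's range is limited). The gripper opens to 85 mm and grips with 20 to 120 N. Pads are 22 mm wide; open, the fingers measure 114 mm over their backs; the gripper's body (76 mm by 85 mm) begins 54 mm behind the grasp point. The pads swing forward as they close: fully open they stand 13 mm farther back than shut.
Start: joints at [1.073, 0.377, 0.081, 1.274, 0, 1.46], TCP at [0.217, 0.532, 0.245] pointing down, gripper open.
Joint ranges: [-2.72, 2.72], [-0.84, 1.66], [-1.02, 1.22], [-1.77, 2.12], [-1.37, 1.28], [-3.14, 3.14]. Speed limits (rad/s): [2.57, 2.57, 3.14, 3.14, 3.14, 3.14].

## Interface

Orientations are given as [roll, pitch, yaw] about the fixed x, y, z axes, in that order (R = Rz(yaw) Ry(pitch) Rx(roll)).
In Python, from station import bot gives the robot as it stands. The module is installed in compiled form; this text tells all that it offers.
- The arm moves only by the tool send_rows, never from a script. Its argument "series" is text: rows parted by semicolons, each of 6 numbers parted by spaces: the shift along the tool's x, y, z in units of 40 mm (1.0 is 40 mm), then the turn, a rotation vector about the tool's x, y, z in units of 5 degrees (1.0 is 5 degrees). A call has exactly 8 rows; each row shifts and turns the commanded pose from where the row before left it, along the tool's axes as they then stand; what a row does not reach is not made up. A row lasts 1/12 s, in which the tool goes at most 41.7 mm and 7.16 degrees, less where a joint would pass 70% of its speed; a pose out of reach is approached as far as the arm can. A call is refused whole if a number of a shift passes 1 or a number of a turn 1, either way. A call with a gripper value outside its range is refused whole. "gripper" is the finger opening in mm, from 0 to 85.4, set as the call begins (left out, the last holds). The fingers move at their own pace and stop on an object; "squeeze" is the grip in N (left out, the last holds). Time passes only in rows, so rows that do not move let the fingers close, or fill a call up. It gives the time, the measured TCP pose, the force and the opening at its end, in the units of the state.
- bot.observe(): the state, without advancing time (a new reading comes with each control period).
- bot.get_image(name): name is "scene" or "top"; returns (picture, depth): 480x640x3 uint8, red, green, blue; 480x640 float32, m along the optical axis (not along the pixel's ray), 0 where there is no reading.
- bot.get_calibration(name): a dict with "fx", "fy", "cx", "cy" (pixels), "world_to_cam" (4x4, takes a point from world to camera coordinates). Camera axes: x right, y up, looking along -z (the intrinsics and any distortion apply to the point x, -y, -z); pixel columns grow to the right and rows downward; lengths in m; the calibration is good to about 2 mm. A picture is of the moment at which its call begins. get_calibration takes no time and is no camera call.
- bot.close_job(): hands the job in, once; it reports no verdict.
The state is a dict: "clock": time; "joint_positions": joint angles; "qvel": joint speeds; "joint_efforts": joint torques, N m; "position": TCP position; "eef_rot": TCP orientation; "contact_force": force on the tool from outside, world axes, zero at the start; "wrist_torque": the same for the moment, N m; "width": finger opening in m.
Only numpy, scipy, OpenCV 4.12 (cv2) and the standard library are available. Lean on these libraries where they do the work, as an engineer would, in place of code of your own. Each camera call takes 0.05 s, during which the arm holds its last target. There are 200 camera calls.

## Working session

There is one attempt and no reset: what is moved stays moved. The work goes in short steps, Python scripts to look and compute and a tool call to move; the robot and the scene stay as the last step left them, time stands still between calls to the robot, and variables do not carry over. Pictures are saved under pics/ and viewed, about 8 in all and at most 12, crops included, and the job is handed in when it is done.

Besides the shell and the picture viewer there is one more tool, called after "Request:" as name(argument=value, ...) on one line, values as JSON. send_rows: Moves the arm, as the interface text tells. Its arguments: {"type":"object","properties":{"series":{"type":"string"},"gripper":{"type":"number"},"squeeze":{"type":"number"}},"required":["series"]}

```bash
mkdir -p pics
cat > h.py <<'E'
import numpy as np, cv2
from station import bot
def look(cam,name):
    im,d=bot.get_image(cam); cv2.imwrite(f'pics/{name}.png',im[:,:,::-1]); np.savez(f'pics/{name}.npz',im=im,d=d); return im,d
def cloud(cam,d):
    c=bot.get_calibration(cam); v,u=np.mgrid[0:480,0:640]
    p=np.stack([(u-c['cx'])/c['fx']*d,-(v-c['cy'])/c['fy']*d,-d,np.ones_like(d)],-1)
    w=(p@np.linalg.inv(c['world_to_cam']).T)[...,:3]; w[d<=0]=np.nan; return w
E
python3 - <<'E'
from h import *
for c in('top','scene'):
    im,d=look(c,c+'0'); print({k:v for k,v in bot.get_calibration(c).items()})
print(bot.observe())
E
```

```text
{'fx': 571.3930557490879, 'fy': 571.3930557490879, 'cx': 323.54465794720994, 'cy': 235.0083257505179, 'world_to_cam': array([[ 2.47552493e-02, -9.99683644e-01,  4.44858483e-03,
         5.64422120e-03],
       [ 9.74419637e-01,  2.51234404e-02,  2.23327525e-01,
        -5.07279941e-01],
       [-2.23368638e-01, -1.19374014e-03,  9.74733310e-01,
        -1.24121242e+00],
       [ 0.00000000e+00,  0.00000000e+00,  0.00000000e+00,
         1.00000000e+00]])}
{'fx': 561.7583023365303, 'fy': 561.7583023365303, 'cx': 322.8857915157089, 'cy': 241.73588591333143, 'world_to_cam': array([[ 0.40235628,  0.91532062,  0.01725048, -0.20433965],
       [-0.6262271 ,  0.26143398,  0.73450112,  0.25953113],
       [ 0.66779416, -0.30633385,  0.67838819, -1.79617095],
       [ 0.        ,  0.        ,  0.        ,  1.        ]])}
{'clock': 0.1, 'joint_positions': array([ 1.07270036e+00,  3.77982508e-01,  7.97655232e-02,  1.27442538e+00,
       -9.93989739e-06,  1.46048585e+00]), 'qvel': array([ 9.21768590e-04,  6.41329796e-05,  3.22758565e-03, -1.47003840e-03,
       -3.26913577e-03,  5.63176465e-04]), 'joint_efforts': array([ 1.31376662e-03, -4.64693105e+01,  2.70582980e+01,  1.20222187e-02,
       -1.24600292e-04,  3.88275694e-06]), 'position': array([0.21715785, 0.53179884, 0.24446092]), 'eef_rot': array([-3.14139931e+00,  1.83591329e-03,  1.18301102e+00]), 'contact_force': array([-0.28178094, -0.48687528,  0.27675552]), 'wrist_torque': array([-0.05737836, -0.0302228 , -0.00880826]), 'width': 0.08505290175748681}
```

View pics/top0.png

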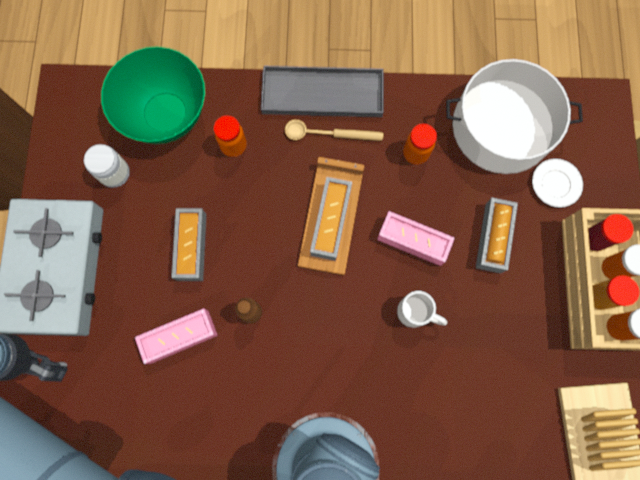

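View pics/scene0.png

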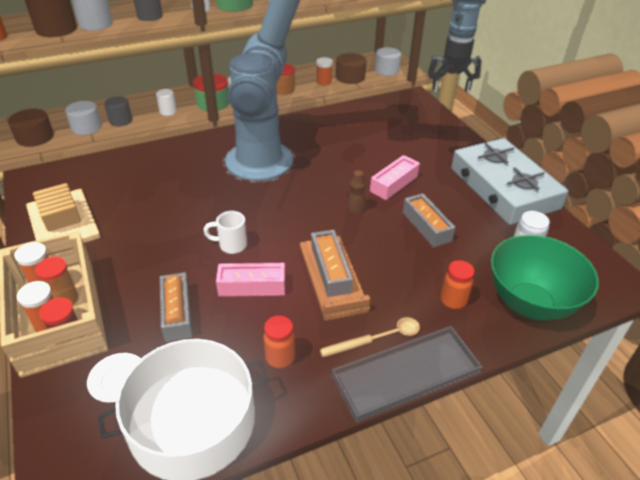

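Top view: the candidates are grey tins at (188,244) and (497,235), the long tin on the board at (331,218), with the stop at (341,165). There are pink look-alikes at (416,238) and (176,336). The jars are at (230,136) and (420,144), the mug at (417,310) and the mill at (246,310). I'll tell flat from domed by depth.

```bash
cat >> h.py <<'E'
def rect(w,u,v,zlo,zhi,r=60,mask=None):
    "min-area rect of the points in a height band round a pixel: centre, (long, short), yaw of long axis"
    m=np.zeros(w.shape[:2],np.uint8); m[max(v-r,0):v+r,max(u-r,0):u+r]=1
    m&=((w[...,2]>zlo)&(w[...,2]<zhi)).astype(np.uint8)
    if mask is not None: m&=mask.astype(np.uint8)
    n,l,s,_=cv2.connectedComponentsWithStats(m)
    # component whose bounding box centre is nearest the pixel, of size
    k=min([i for i in range(1,n) if s[i,4]>60],key=lambda i:np.hypot(s[i,0]+s[i,2]/2-u,s[i,1]+s[i,3]/2-v))
    p=w[l==k]; (cx,cy),(a,b),_=R=cv2.minAreaRect((p[:,:2]*1000).astype(np.float32))
    q=cv2.boxPoints(R); e=max(q[1]-q[0],q[2]-q[1],key=np.linalg.norm); y=np.arctan2(e[1],e[0])
    y=(y+np.pi/2)%np.pi-np.pi/2
    return np.round([cx/1000,cy/1000],4),np.round(sorted((a,b)),1),round(float(y),4),np.round(np.nanpercentile(p[:,2],[2,50,98]),4),len(p)
E
python3 - <<'E'
from h import *
z=np.load('pics/top0.npz');im,d=z['im'],z['d']; w=cloud('top',d)
for n,u,v,lo,hi in [('L',188,244,.03,.08),('Lrim',188,244,.043,.057),('R',497,235,.03,.08),('Rrim',497,235,.043,.053),('long',331,218,.055,.09),('longrim',331,218,.06,.076),('board',331,218,.010,.03),('board+',331,218,.010,.09),('stop',341,165,.042,.055),
  ('jar',230,136,.02,.13),('jar',420,144,.02,.13),('mug',417,310,.02,.13),('mill',246,310,.02,.16),('pink',416,238,.03,.08),('pink2',176,336,.03,.08)]:
    try: print(n,*rect(w,u,v,lo,hi))
    except Exception as e: print(n,e)
for u,v in[(188,244),(497,235),(331,218)]: print(np.round(w[v-1:v+2,u-1:u+2,2].ravel(),4))
a=im[190:290,150:230];b=im[190:290,460:540];c=im[150:280,290:370]
f=lambda x:cv2.resize(x,(260,400),interpolation=cv2.INTER_CUBIC)
cv2.imwrite('pics/crop.png',np.hstack([f(a),f(c),f(b)])[:,:,::-1])
E
```

```text
L [0.4825 0.3288] [ 62.1 162.2] 0.0208 [0.033  0.0432 0.0553] 1988
Lrim [0.4825 0.3289] [ 61.8 162.1] 0.0161 [0.0432 0.0497 0.0558] 882
R [ 0.5224 -0.3828] [ 63.1 162.2] -0.196 [0.0342 0.0535 0.0671] 1977
Rrim [ 0.5227 -0.3829] [ 63.  161.5] -0.196 [0.0438 0.0498 0.0528] 754
long [0.5475 0.0027] [ 60.3 181.6] -0.1787 [0.0556 0.0611 0.0727] 1971
longrim [0.5475 0.0027] [ 60.3 181.6] -0.1787 [0.0602 0.0671 0.0734] 1068
board [0.5546 0.0037] [110.2 248.4] -0.1593 [0.0131 0.019  0.0257] 2658
board+ [0.5611 0.0026] [110.3 261.6] -0.1569 [0.014  0.0249 0.0715] 5161
stop [ 0.6814 -0.0166] [ 17.9 109.6] 1.4166 [0.0428 0.0487 0.054 ] 305
jar [0.7385 0.2456] [62.6 63.3] -0.498 [0.0238 0.1018 0.1102] 919
jar [ 0.7301 -0.2013] [62.4 63. ] 0.2146 [0.0229 0.1017 0.1105] 921
mug [ 0.3448 -0.2044] [71.  99.9] -1.5057 [0.0221 0.069  0.0889] 623
mill [0.3315 0.1808] [48.6 48.8] -1.5541 [0.0269 0.1002 0.132 ] 507
pink [ 0.5101 -0.1933] [ 63.  159.9] 1.1962 [0.0339 0.0427 0.0547] 1948
pink2 [0.2732 0.3405] [ 61.1 161.3] -1.1492 [0.0349 0.0432 0.0549] 2143
[0.0434 0.0395 0.0429 0.0447 0.0405 0.0431 0.0422 0.0402 0.0436]
[0.0646 0.0652 0.0632 0.0651 0.0585 0.0643 0.0632 0.0645 0.0691]
[0.0675 0.0597 0.0581 0.0597 0.0605 0.0536 0.058  0.0625    nan]
```

View pics/crop.png

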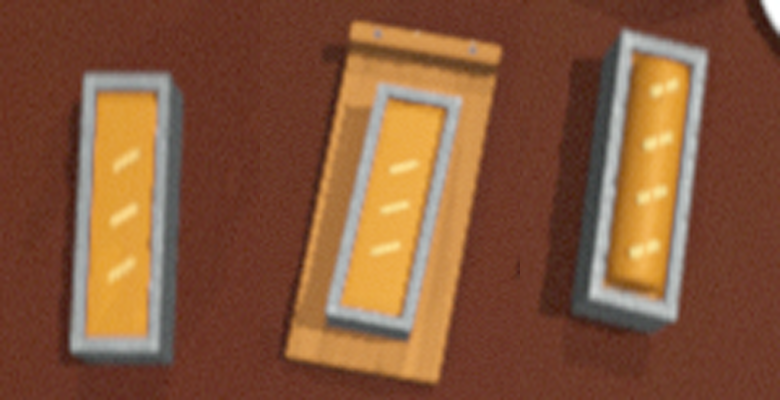

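The crop shows the left tin (188,244) is grey and flat-topped (loaf at 41 mm), so it's the flat tin. The right one (497,235) is domed (65 mm). The centre one is the long tin, with the stop at the top. Pink is excluded. I'll move to above the long tin.

Request:
send_rows(series="-0.3 0.34 0 0 0 -0.3;-0.6 0.68 0 0 0 -0.3;-0.6 0.68 0 0 0 -0.3;-0.6 0.68 0 0 0 -0.3;-0.6 0.68 0 0 0 -0.3;-0.6 0.68 0 0 0 -0.3;-0.6 0.68 0 0 0 -0.3;-0.6 0.68 0 0 0 -0.3", gripper=85, squeeze=40)

```text
clock: 0.77
position: [0.3614, 0.3001, 0.245]
eef_rot: [-3.141, 0.0, 1.394]
contact_force: [0.9, 0.9, 0.0]
width: 0.0846
```

```bash
cat >> h.py <<'E'
from scipy.spatial.transform import Rotation as Ro
def to(x,y,z,yaw):
    s=bot.observe(); R=Ro.from_euler('xyz',s['eef_rot']); T=Ro.from_euler('xyz',[np.pi,0,yaw])
    d=np.array([x,y,z])-s['position']; 
    print('t',round(float(s['clock']),2),'pos',np.round(s['position'],4),'rpy',np.round(s['eef_rot'],3),'F',np.round(s['contact_force'],1),'w',round(float(s['width']),4))
    print('shift now-frame',np.round(R.inv().apply(d)/.04,2),'target-frame',np.round(T.inv().apply(d)/.04,2),'turn',np.round(np.degrees((R.inv()*T).as_rotvec())/5,2))
E
python3 -c "
from h import *
to(.5475,.0027,.05,1.392)"
```

```text
t 0.77 pos [0.3614 0.3001 0.245 ] rpy [-3.141  0.     1.394] F [0.9 0.9 0. ] w 0.0846
shift now-frame [-6.5   5.89  4.87] target-frame [-6.49  5.9   4.88] turn [-0.01  0.    0.02]
```

Request:
send_rows(series="-0.7 0.65 0.2 0 0 0;-0.7 0.65 0.2 0 0 0;-0.7 0.65 0.2 0 0 0;-0.7 0.65 0.2 0 0 0;-0.7 0.65 0.2 0 0 0;-0.7 0.65 0.2 0 0 0;-0.7 0.65 0.2 0 0 0;-0.7 0.65 0.2 0 0 0")

```text
clock: 1.43
position: [0.5265, 0.0427, 0.1806]
eef_rot: [-3.141, -0.0, 1.392]
contact_force: [1.1, 0.1, 0.1]
width: 0.0849
```

Request:
send_rows(series="-0.5 0.4 0.3 0 0 0;-0.1 0.1 0.3 0 0 0;0 0 0.2 0 0 0;0 0 0 0 0 0;0 0 0 0 0 0;0 0 0 0 0 0;0 0 0 0 0 0;0 0 0 0 0 0")

```text
clock: 2.1
position: [0.5418, 0.0181, 0.1502]
eef_rot: [3.14, -0.0, 1.394]
contact_force: [0.1, -0.0, -0.1]
width: 0.0845
```

```bash
python3 -c "
from h import *
to(.5475,.0027,.05,1.392)"
```

```text
t 2.1 pos [0.5418 0.0181 0.1502] rpy [ 3.14  -0.     1.394] F [ 0.1 -0.  -0.1] w 0.0845
shift now-frame [-0.36  0.2   2.51] target-frame [-0.35  0.21  2.5 ] turn [ 0.02 -0.    0.02]
```

Request:
send_rows(series="-0.35 0.2 0 0 0 0;0 0 0.5 0 0 0;0 0 0.5 0 0 0;0 0 0.5 0 0 0;0 0 0.5 0 0 0;0 0 0.3 0 0 0;0 0 0.2 0 0 0;0 0 0 0 0 0")

```text
clock: 2.77
position: [0.5458, 0.0026, 0.048]
eef_rot: [-3.139, 0.0, 1.393]
contact_force: [-0.6, 0.1, 0.7]
width: 0.0848
```

Request:
send_rows(series="0 0 0 0 0 0;0 0 0 0 0 0;0 0 0 0 0 0;0 0 0 0 0 0;0 0 0 0 0 0;0 0 0 0 0 0;0 0 0 0 0 0;0 0 0 0 0 0", gripper=50, squeeze=40)

```text
clock: 3.43
position: [0.5482, 0.0019, 0.0507]
eef_rot: [3.139, 0.0, 1.392]
contact_force: [-0.5, 0.1, 6.7]
width: 0.0598
```

Run:
```python
from h import *
to(.5853,-.0012,.05,1.414)
im,d=look('top','top1'); w=cloud('top',d)
s=bot.observe()
cv2.imwrite('pics/g1.png',cv2.resize(im[130:300,250:420],(600,600))[:,:,::-1])
```

```text
t 3.43 pos [0.5482 0.0019 0.0507] rpy [3.139 0.    1.392] F [-0.5  0.1  6.7] w 0.0598
shift now-frame [0.09 0.93 0.02] target-frame [0.07 0.93 0.02] turn [ 0.03  0.   -0.25]
```

View pics/g1.png

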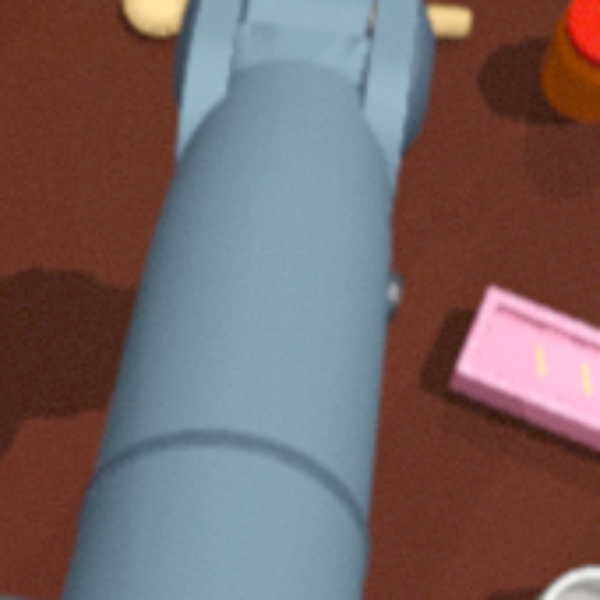

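The view is blocked by the arm; the grip reads 59.8 mm, the tin's width. I'll slide it to the stop.

Request:
send_rows(series="0.02 0.1 0 0 0 -0.1;0.02 0.15 0 0 0 -0.1;0.02 0.15 0 0 0 -0.05;0.02 0.15 0 0 0 0;0 0.15 0 0 0 0;0 0.12 0 0 0 0;0 0.08 0 0 0 0;0 0 0 0 0 0")

```text
clock: 4.15
position: [0.582, -0.0002, 0.0507]
eef_rot: [-3.14, -0.0, 1.414]
contact_force: [-7.6, 1.3, 12.8]
width: 0.0591
```

```bash
python3 -c "
from h import *
to(.5853,-.0012,.05,1.414)
im,d=look('scene','s1')
cv2.imwrite('pics/s1c.png',cv2.resize(im[200:340,260:400],(600,600))[:,:,::-1])"
```

```text
t 4.15 pos [ 5.82e-01 -2.00e-04  5.07e-02] rpy [-3.14  -0.     1.414] F [-7.6  1.3 12.8] w 0.0591
shift now-frame [-0.01  0.09  0.02] target-frame [-0.01  0.09  0.02] turn [-0.02 -0.    0.  ]
```

View pics/s1c.png

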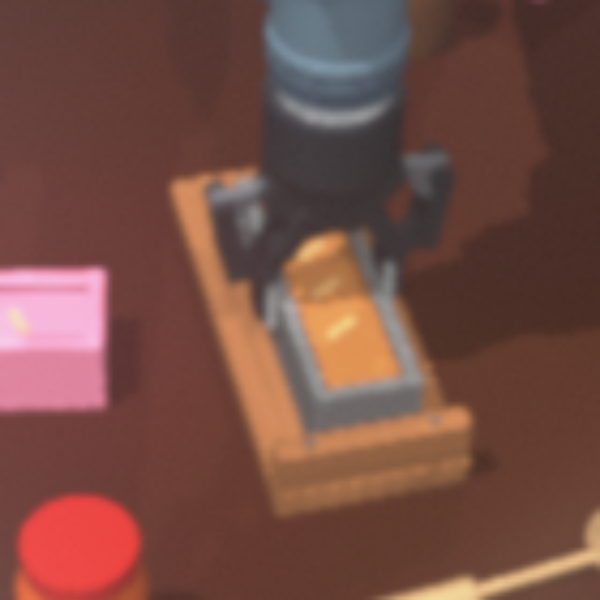

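The tin is aligned with the board and its end is just short of the stop bar, near crop px (370,420). I'll push a little further until the force rises.

Request:
send_rows(series="0 0.05 0 0 0 0;0 0.05 0 0 0 0;0 0.05 0 0 0 0;0 0 0 0 0 0;0 0 0 0 0 0;0 0 0 0 0 0;0 0 0 0 0 0;0 0 0 0 0 0")

```text
clock: 4.87
position: [0.5861, -0.0008, 0.0507]
eef_rot: [-3.137, -0.0, 1.415]
contact_force: [-11.5, 1.7, 15.3]
width: 0.0594
```

Request:
send_rows(series="0 0.05 0 0 0 0;0 0.05 0 0 0 0;0 0 0 0 0 0;0 0 0 0 0 0;0 0 0 0 0 0;0 0 0 0 0 0;0 0 0 0 0 0;0 0 0 0 0 0")

```text
clock: 5.53
position: [0.5863, -0.0008, 0.0506]
eef_rot: [-3.131, 0.0, 1.414]
contact_force: [-19.9, 2.0, 25.4]
width: 0.0595
```

The force rose with no motion, so the tin is seated against the stop. I'll release and rise.

Request:
send_rows(series="0 0 0 0 0 0;0 0 0 0 0 0;0 0 0 0 0 0;0 0 0 0 0 0;0 0 -0.2 0 0 0;0 0 -0.5 0 0 0;0 0 -0.7 0 0 0;0 0 -0.9 0 0 0", gripper=85)

```text
clock: 6.2
position: [0.5912, -0.0019, 0.1404]
eef_rot: [-3.137, 0.0, 1.414]
contact_force: [1.1, -0.1, -0.0]
width: 0.0849
```

Request:
send_rows(series="0.5 -0.1 -0.6 0 0 -0.2;0.9 -0.1 0 0 0 -0.3;0.9 -0.2 0 0 0 -0.3;0.9 -0.2 0 0 0 -0.3;0.9 -0.2 0 0 0 -0.3;0.9 -0.2 0 0 0 -0.3;0.9 -0.2 0 0 0 -0.2;0.9 -0.2 0 0 0 -0.1")

```text
clock: 6.87
position: [0.5556, 0.2743, 0.166]
eef_rot: [3.141, -0.0, 1.589]
contact_force: [0.9, -0.3, -0.2]
width: 0.0853
```

Run:
```python
from h import *
to(.4825,.3288,.029,1.589)
im,d=look('top','top2'); w=cloud('top',d)
for n,u,v,lo,hi in [('longrim',333,205,.058,.076),('board+',331,218,.010,.09),('L',188,244,.03,.07)]: 
    try: print(n,*rect(w,u,v,lo,hi))
    except Exception as e: print(n,e)
cv2.imwrite('pics/t2c.png',cv2.resize(im[130:300,150:400],(800,544))[:,:,::-1])
```

```text
t 6.87 pos [0.5556 0.2743 0.166 ] rpy [ 3.141 -0.     1.589] F [ 0.9 -0.3 -0.2] w 0.0853
shift now-frame [ 1.39 -1.81  3.42] target-frame [ 1.4  -1.8   3.42] turn [ 0.01 -0.01  0.01]
longrim [ 5.861e-01 -1.000e-04] [ 60.  182.8] -0.1588 [0.0581 0.0626 0.0729] 1580
board+ [0.561  0.0028] [110.3 261.9] -0.1589 [0.0139 0.0228 0.0714] 5162
L min() iterable argument is empty
```

View pics/t2c.png

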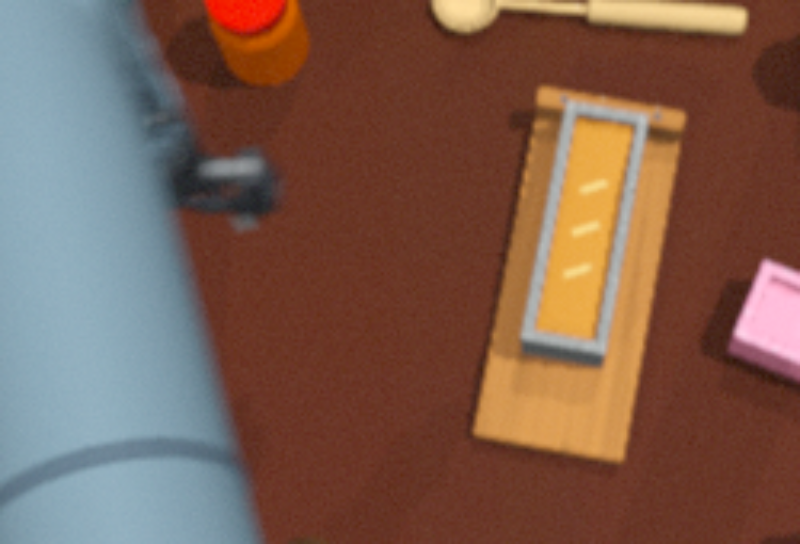

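The long tin lies square against the stop (top edge at crop (605,110)), with a measured distance of about 90 mm. Now the flat tin.

Request:
send_rows(series="0.3 -0.4 0 0 0 0;0.4 -0.5 0.1 0 0 0;0.4 -0.5 0.4 0 0 0;0.2 -0.3 0.4 0 0 0;0.1 -0.1 0.4 0 0 0;0 0 0.3 0 0 0;0 0 0 0 0 0;0 0 0 0 0 0")

```text
clock: 7.58
position: [0.4825, 0.3268, 0.1012]
eef_rot: [-3.141, 0.001, 1.589]
contact_force: [-0.9, -0.4, 0.2]
width: 0.0851
```

```bash
python3 -c "
from h import *
to(.4825,.3288,.030,1.589)"
```

```text
t 7.58 pos [0.4825 0.3268 0.1012] rpy [-3.141e+00  1.000e-03  1.589e+00] F [-0.9 -0.4  0.2] w 0.0851
shift now-frame [0.05 0.   1.78] target-frame [0.05 0.   1.78] turn [-0.01  0.01 -0.  ]
```

Request:
send_rows(series="0.05 0 0.3 0 0 0;0 0 0.4 0 0 0;0 0 0.4 0 0 0;0 0 0.4 0 0 0;0 0 0.2 0 0 0;0 0 0.08 0 0 0;0 0 0 0 0 0;0 0 0 0 0 0")

```text
clock: 8.25
position: [0.4837, 0.3294, 0.0312]
eef_rot: [3.14, -0.001, 1.588]
contact_force: [0.9, -1.0, 0.5]
width: 0.0848
```

Request:
send_rows(series="0 0 0 0 0 0;0 0 0 0 0 0;0 0 0 0 0 0;0 0 0 0 0 0;0 0 0 0 0 0;0 0 0 0 0 0;0 0 0 0 0 0;0 0 0 0 0 0", gripper=50, squeeze=60)

```text
clock: 8.92
position: [0.4837, 0.3295, 0.0314]
eef_rot: [3.139, -0.001, 1.589]
contact_force: [-0.8, -1.1, 6.3]
width: 0.0591
```

Request:
send_rows(series="0 0 -0.1 0 0 0;0 0 -0.3 0 0 0;0 0 -0.5 0 0 0;0 0 -0.6 0 0 0;0 0 -0.7 0 0 0;0 0 -0.6 0 0 0;0 0 -0.4 0 0 0;0 0 -0.2 0 0 0")

```text
clock: 9.58
position: [0.4833, 0.3296, 0.1682]
eef_rot: [3.14, -0.001, 1.589]
contact_force: [0.4, 0.7, -4.1]
width: 0.0595
```

Run:
```python
from h import *
to(.5558,.0037,.175,1.413)
im,d=look('scene','s3'); w=cloud('scene',d)
cv2.imwrite('pics/s3c.png',cv2.resize(im[120:270,350:510],(640,600))[:,:,::-1])
```

```text
t 9.58 pos [0.4833 0.3296 0.1682] rpy [ 3.140e+00 -1.000e-03  1.589e+00] F [ 0.4  0.7 -4.1] w 0.0595
shift now-frame [-8.18  1.67 -0.18] target-frame [-7.76  3.07 -0.17] turn [ 0.02 -0.02  2.02]
```

View pics/s3c.png

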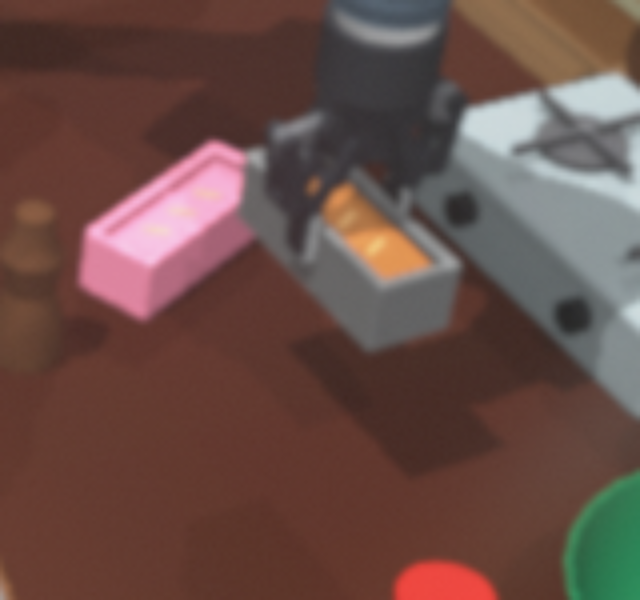

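The tin is held level with clear lift. I'll carry it over the long tin.

Request:
send_rows(series="-0.3 0.1 0 0 0 0.2;-0.5 0.15 -0.1 0 0 0.25;-0.6 0.15 -0.1 0 0 0.25;-0.7 0.2 0 0 0 0.25;-0.7 0.2 0 0 0 0.25;-0.7 0.2 0 0 0 0.25;-0.7 0.2 0 0 0 0.25;-0.7 0.2 0 0 0 0.2")

```text
clock: 10.3
position: [0.5248, 0.1281, 0.1718]
eef_rot: [-3.138, 0.001, 1.421]
contact_force: [0.5, -0.2, -4.2]
width: 0.0593
```

```bash
python3 -c "
from h import *
to(.5575,.0042,.125,1.413)"
```

```text
t 10.3 pos [0.5248 0.1281 0.1718] rpy [-3.138e+00  1.000e-03  1.421e+00] F [ 0.5 -0.2 -4.2] w 0.0593
shift now-frame [-2.94  1.27  1.17] target-frame [-2.93  1.29  1.17] turn [-0.04  0.02  0.09]
```

Request:
send_rows(series="-0.6 0.3 0 0 0 0;-0.6 0.3 0 0 0 0;-0.5 0.3 0 0 0 0;-0.4 0.2 0.1 0 0 0;-0.3 0.1 0.2 0 0 0;0 0 0.3 0 0 0;0 0 0.2 0 0 0;0 0 0 0 0 0")

```text
clock: 10.97
position: [0.5564, 0.0283, 0.1384]
eef_rot: [-3.134, 0.0, 1.423]
contact_force: [-0.8, -0.4, -4.6]
width: 0.0594
```

```bash
python3 -c "
from h import *
to(.5575,.0042,.110,1.413)"
```

```text
t 10.97 pos [0.5564 0.0283 0.1384] rpy [-3.134  0.     1.423] F [-0.8 -0.4 -4.6] w 0.0594
shift now-frame [-0.59  0.12  0.71] target-frame [-0.59  0.12  0.71] turn [-0.08  0.    0.11]
```

Request:
send_rows(series="-0.2 0.06 0 0 0 0.1;-0.2 0.06 0 -0.08 0 0;-0.19 0 0.1 0 0 0;0 0 0.2 0 0 0;0 0 0.2 0 0 0;0 0 0.1 0 0 0;0 0 0 0 0 0;0 0 0 0 0 0")

```text
clock: 11.63
position: [0.5602, 0.0045, 0.1175]
eef_rot: [3.136, -0.0, 1.415]
contact_force: [0.7, -0.4, -3.9]
width: 0.0593
```

Run:
```python
from h import *
to(.5575,.0042,.0994,1.413)
im,d=look('scene','s4')
cv2.imwrite('pics/s4c.png',cv2.resize(im[180:330,250:410],(640,600))[:,:,::-1])
```

```text
t 11.63 pos [0.5602 0.0045 0.1175] rpy [ 3.136 -0.     1.415] F [ 0.7 -0.4 -3.9] w 0.0593
shift now-frame [-0.02 -0.07  0.45] target-frame [-0.02 -0.07  0.45] turn [ 0.06 -0.    0.02]
```

View pics/s4c.png

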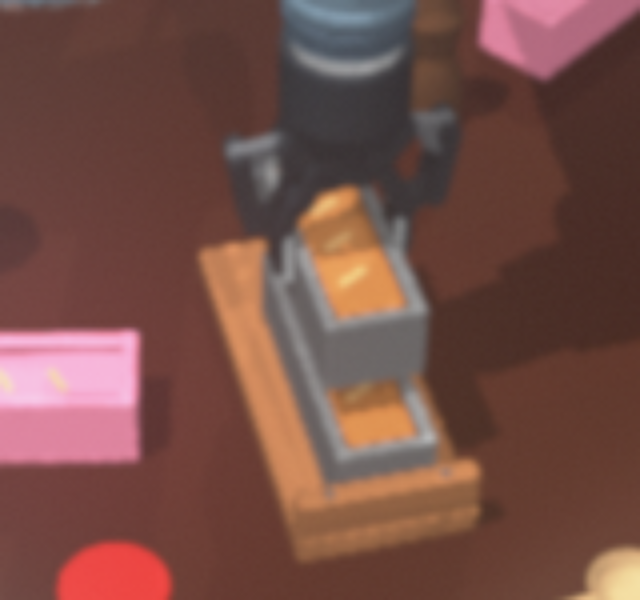

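The flat tin hovers in line over the long tin, with the uncovered part at the stop end (crop (385,415)). I'll lower it gently.

Request:
send_rows(series="-0.02 -0.07 0 0.06 0 0;0 0 0.1 0 0 0;0 0 0.1 0 0 0;0 0 0.1 0 0 0;0 0 0.05 0 0 0;0 0 0.03 0 0 0;0 0 0 0 0 0;0 0 0 0 0 0")

```text
clock: 12.35
position: [0.5579, 0.0038, 0.1028]
eef_rot: [3.14, -0.0, 1.414]
contact_force: [-0.5, -0.1, -4.2]
width: 0.059
```

Request:
send_rows(series="0 0 0.02 0 0 0;0 0 0.02 0 0 0;0 0 0.02 0 0 0;0 0 0.02 0 0 0;0 0 0 0 0 0;0 0 0 0 0 0;0 0 0 0 0 0;0 0 0 0 0 0")

```text
clock: 13.02
position: [0.558, 0.0038, 0.0997]
eef_rot: [3.14, -0.0, 1.414]
contact_force: [-0.5, 0.4, -4.1]
width: 0.0588
```

Request:
send_rows(series="0 0 0.02 0 0 0;0 0 0.02 0 0 0;0 0 0.02 0 0 0;0 0 0 0 0 0;0 0 0 0 0 0;0 0 0 0 0 0;0 0 0 0 0 0;0 0 0 0 0 0")

```text
clock: 13.68
position: [0.5581, 0.0037, 0.0994]
eef_rot: [3.138, -0.0, 1.414]
contact_force: [-5.7, -0.2, 10.7]
width: 0.059
```

Contact came at the expected height. I'll release and rise.

Request:
send_rows(series="0 0 0 0 0 0;0 0 0 0 0 0;0 0 0 0 0 0;0 0 0 0 0 0;0 0 -0.2 0 0 0;0 0 -0.5 0 0 0;0 0 -0.8 0 0 0;0 0 -0.9 0 0 0", gripper=85)

```text
clock: 14.35
position: [0.5562, 0.004, 0.1931]
eef_rot: [-3.139, 0.0, 1.414]
contact_force: [0.1, 0.6, 0.8]
width: 0.0848
```

Request:
send_rows(series="-0.5 0 -0.4 0 0 0;-0.9 0 0 0 0 0.1;-0.9 0 0 0 0 0.1;-0.9 -0.1 0 0 0 0.1;-0.9 -0.1 0 0 0 0.1;-0.9 -0.1 0 0 0 0;-0.9 -0.1 0 0 0 0;-0.9 -0.1 0 0 0 0")

```text
clock: 15.02
position: [0.4895, -0.2619, 0.2099]
eef_rot: [3.139, 0.0, 1.379]
contact_force: [0.7, -0.1, -0.3]
width: 0.0847
```

Run:
```python
from h import *
to(.5224,-.3828,.030,1.375)
im,d=look('top','top3'); w=cloud('top',d)
for n,u,v,lo,hi in [('flatrim',328,222,.095,.128),('longvis',333,205,.055,.075),('long+flat',333,205,.055,.13),('board+',331,218,.010,.13)]: 
    try: print(n,*rect(w,u,v,lo,hi))
    except Exception as e: print(n,e)
cv2.imwrite('pics/t3c.png',cv2.resize(im[130:300,250:500],(800,544))[:,:,::-1])
```

```text
t 15.02 pos [ 0.4895 -0.2619  0.2099] rpy [3.139 0.    1.379] F [ 0.7 -0.1 -0.3] w 0.0847
shift now-frame [-2.81  1.37  4.5 ] target-frame [-2.81  1.4   4.5 ] turn [0.03 0.   0.05]
flatrim [0.5565 0.0047] [ 60.  161.5] -0.1526 [0.1036 0.1109 0.1224] 1993
longvis [ 0.6647 -0.0128] [22.6 59.8] 1.4004 [0.0556 0.0662 0.0736] 223
long+flat [0.5765 0.0015] [ 60.5 202.1] -0.1571 [0.059  0.1099 0.1221] 2304
board+ [0.5609 0.0027] [110.4 261.2] -0.1582 [0.0142 0.0276 0.1212] 5165
```

View pics/t3c.png

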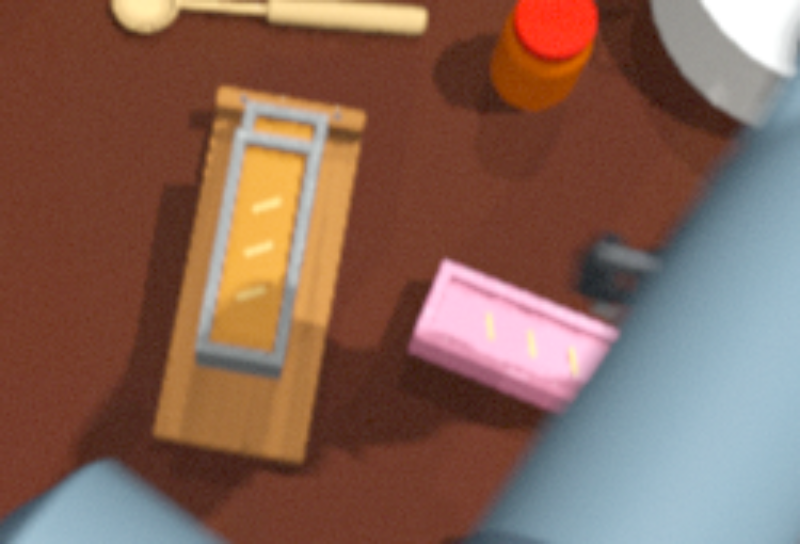

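The flat tin is stacked in line at 120 mm (crop (255,250)), with the long tin showing at the stop end. Now the domed tin.

Request:
send_rows(series="-0.6 0.3 0.1 0 0 0;-0.6 0.3 0.3 0 0 0;-0.5 0.3 0.4 0 0 0;-0.4 0.2 0.5 0 0 0;-0.2 0.1 0.5 0 0 0;0 0 0.5 0 0 0;0 0 0.2 0 0 0;0 0 0 0 0 0")

```text
clock: 15.73
position: [0.5185, -0.3583, 0.1069]
eef_rot: [-3.139, -0.003, 1.379]
contact_force: [-0.5, 0.6, 0.0]
width: 0.0851
```

```bash
python3 -c "
from h import *
to(.5224,-.3828,.030,1.375)"
```

```text
t 15.73 pos [ 0.5185 -0.3583  0.1069] rpy [-3.139e+00 -3.000e-03  1.379e+00] F [-0.5  0.6  0. ] w 0.0851
shift now-frame [-0.59  0.22  1.92] target-frame [-0.58  0.22  1.92] turn [-0.03 -0.03  0.05]
```

Request:
send_rows(series="-0.3 0.12 0 0 0 0.05;-0.28 0.1 0 0 0 0;0 0 0.2 0 0 0;0 0 0.4 0 0 0;0 0 0.5 0 0 0;0 0 0.4 0 0 0;0 0 0.3 0 0 0;0 0 0.1 0 0 0")

```text
clock: 16.4
position: [0.5233, -0.3825, 0.0316]
eef_rot: [-3.141, -0.002, 1.376]
contact_force: [-0.1, -0.1, -0.5]
width: 0.0849
```

Request:
send_rows(series="0 0 0 0 0 0;0 0 0 0 0 0;0 0 0 0 0 0;0 0 0 0 0 0;0 0 0 0 0 0;0 0 0 0 0 0;0 0 0 0 0 0;0 0 0 0 0 0", gripper=50)

```text
clock: 17.07
position: [0.5251, -0.3848, 0.0347]
eef_rot: [3.138, 0.001, 1.375]
contact_force: [0.4, 1.0, 5.4]
width: 0.0589
```

```bash
python3 -c "
from h import *
to(.5957,-.002,.2,1.415)"
```

```text
t 17.07 pos [ 0.5251 -0.3848  0.0347] rpy [3.138e+00 1.000e-03 1.375e+00] F [0.4 1.  5.4] w 0.0589
shift now-frame [ 9.73 -0.11 -4.14] target-frame [ 9.73  0.26 -4.13] turn [ 0.05  0.01 -0.46]
```

Request:
send_rows(series="0 0 -0.1 0 0 0;0 0 -0.3 0 0 0;0 0 -0.6 0 0 0;0 0 -0.8 0 0 0;0 0 -0.9 0 0 0;0.1 0 -0.8 0 0 0;0.3 0 -0.6 0 0 0;0.5 0 -0.3 0 0 -0.1")

```text
clock: 17.73
position: [0.5316, -0.351, 0.2138]
eef_rot: [3.135, 0.003, 1.381]
contact_force: [1.4, -0.9, -2.9]
width: 0.0588
```

Request:
send_rows(series="0.6 0 0 0 0 -0.1;0.7 0 0 0 0 -0.1;0.7 0 0 0 0 -0.1;0.7 0 0 0 0 -0.1;0.7 0.05 0 0 0 0;0.7 0.05 0 0 0 0;0.7 0.05 0 0 0 0;0.7 0.05 0 0 0 0")

```text
clock: 18.4
position: [0.5739, -0.1314, 0.2095]
eef_rot: [3.141, -0.0, 1.418]
contact_force: [0.7, -0.2, -4.0]
width: 0.0591
```

```bash
python3 -c "
from h import *
to(.5985,-.0019,.175,1.416)"
```

```text
t 18.4 pos [ 0.5739 -0.1314  0.2095] rpy [ 3.141 -0.     1.418] F [ 0.7 -0.2 -4. ] w 0.0591
shift now-frame [3.29 0.12 0.86] target-frame [3.29 0.11 0.86] turn [ 0.01 -0.    0.03]
```

Request:
send_rows(series="0.6 0.02 0 0 0 0;0.6 0.02 0 0 0 0;0.6 0.02 0 0 0 0;0.5 0.02 0 0 0 0;0.3 0 0 0 0 0;0.1 0 0 0 0 0;0 0 0.2 0 0 0;0 0 0.2 0 0 0")

```text
clock: 19.07
position: [0.5943, -0.0276, 0.1932]
eef_rot: [3.139, 0.001, 1.418]
contact_force: [1.0, 0.2, -2.9]
width: 0.0588
```

```bash
python3 -c "
from h import *
to(.5985,-.0019,.165,1.416)"
```

```text
t 19.07 pos [ 0.5943 -0.0276  0.1932] rpy [3.139e+00 1.000e-03 1.418e+00] F [ 1.   0.2 -2.9] w 0.0588
shift now-frame [0.65 0.   0.71] target-frame [0.65 0.   0.71] turn [0.03 0.01 0.02]
```

Request:
send_rows(series="0.25 0 0 0 0 0;0.25 0 0 0 0 0;0.15 0 0 0 0 0;0 0 0.2 0 0 0;0 0 0.2 0 0 0;0 0 0.1 0 0 0;0 0 0 0 0 0;0 0 0 0 0 0")

```text
clock: 19.73
position: [0.5974, -0.0012, 0.1727]
eef_rot: [3.141, 0.0, 1.418]
contact_force: [0.9, -0.3, -2.7]
width: 0.0592
```

Run:
```python
from h import *
to(.5985,-.0019,.1527,1.416)
im,d=look('scene','s5')
cv2.imwrite('pics/s5c.png',cv2.resize(im[160:330,250:410],(565,600))[:,:,::-1])
```

```text
t 19.73 pos [ 0.5974 -0.0012  0.1727] rpy [3.141 0.    1.418] F [ 0.9 -0.3 -2.7] w 0.0592
shift now-frame [-0.01  0.03  0.5 ] target-frame [-0.01  0.03  0.5 ] turn [0.   0.   0.03]
```

View pics/s5c.png

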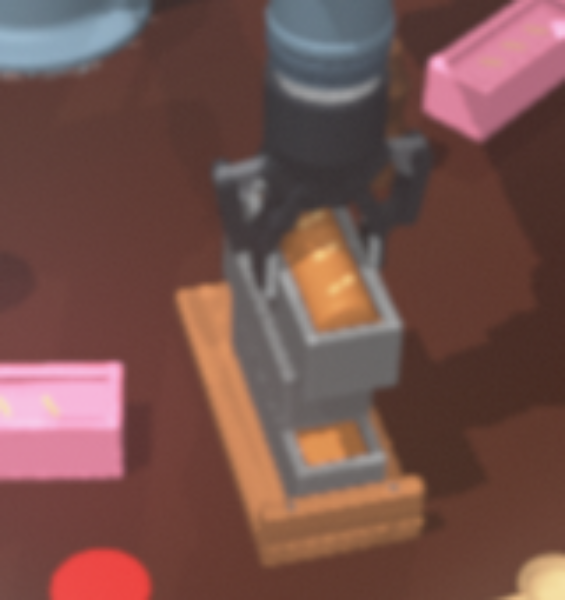

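The domed tin hovers level and in line, stepped towards the stop (crop (340,310)). Lowering it.

Request:
send_rows(series="0 0.02 0.1 0 0 0;0 0 0.1 0 0 0;0 0 0.1 0 0 0;0 0 0.06 0 0 0;0 0 0.04 0 0 0;0 0 0 0 0 0;0 0 0 0 0 0;0 0 0 0 0 0")

```text
clock: 20.45
position: [0.5989, -0.0011, 0.1575]
eef_rot: [3.139, -0.0, 1.419]
contact_force: [-0.1, -0.2, -3.3]
width: 0.0588
```

Request:
send_rows(series="0 0 0.02 0 0 0;0 0 0.02 0 0 0;0 0 0.02 0 0 0;0 0 0.02 0 0 0;0 0 0 0 0 0;0 0 0 0 0 0;0 0 0 0 0 0;0 0 0 0 0 0")

```text
clock: 21.12
position: [0.5988, -0.0011, 0.1542]
eef_rot: [3.14, -0.0, 1.419]
contact_force: [0.1, 0.2, -3.3]
width: 0.0586
```

Request:
send_rows(series="0 0 0.02 0 0 0;0 0 0.02 0 0 0;0 0 0.02 0 0 0;0 0 0 0 0 0;0 0 0 0 0 0;0 0 0 0 0 0;0 0 0 0 0 0;0 0 0 0 0 0")

```text
clock: 21.78
position: [0.599, -0.0011, 0.1527]
eef_rot: [3.139, 0.0, 1.419]
contact_force: [-3.7, 0.9, 5.3]
width: 0.0587
```

Contact at the expected height. I'll release, rise and back away.

Request:
send_rows(series="0 0 0 0 0 0;0 0 0 0 0 0;0 0 0 0 0 0;0 0 0 0 0 0;0 0 -0.2 0 0 0;0 0 -0.5 0 0 0;0 0 -0.7 0 0 0;0 0 -0.8 0 0 0", gripper=85)

```text
clock: 22.45
position: [0.5975, -0.001, 0.2397]
eef_rot: [-3.14, 0.0, 1.419]
contact_force: [0.7, -0.8, -0.5]
width: 0.0851
```

Request:
send_rows(series="0 0 -0.5 0 0 0;0.6 -0.1 -0.2 0 0 0;0.8 -0.2 0 0 0 0;0.8 -0.2 0 0 0 0;0.8 -0.2 0 0 0 0;0.8 -0.2 0 0 0 0;0.5 -0.1 0 0 0 0;0 0 0 0 0 0")

```text
clock: 23.12
position: [0.5845, 0.1791, 0.2682]
eef_rot: [3.14, -0.002, 1.424]
contact_force: [0.1, 0.2, -0.2]
width: 0.0847
```

Run:
```python
from h import *
to(.5,.2,.2,1.416)
im,d=look('top','top4'); w=cloud('top',d)
for n,u,v,lo,hi in [('domed',335,200,.145,.20),('flatvis',325,245,.10,.128),('stack',333,205,.055,.2),('board+',331,218,.010,.2),('jarb',420,144,.02,.13),('mug',417,310,.02,.13)]: 
    try: print(n,*rect(w,u,v,lo,hi))
    except Exception as e: print(n,e)
cv2.imwrite('pics/t4c.png',cv2.resize(im[100:340,170:470],(750,600))[:,:,::-1])
```

```text
t 23.12 pos [0.5845 0.1791 0.2682] rpy [ 3.140e+00 -2.000e-03  1.424e+00] F [ 0.1  0.2 -0.2] w 0.0847
shift now-frame [ 0.2  -2.17  1.7 ] target-frame [ 0.19 -2.17  1.7 ] turn [ 0.02 -0.02  0.09]
domed [ 5.967e-01 -1.000e-04] [ 60.2 162.6] -0.1469 [0.1559 0.1726 0.1853] 2123
flatvis [0.4989 0.0136] [45.  60.2] 1.4255 [0.1039 0.1118 0.1251] 588
stack [0.5796 0.0049] [ 69.9 208.2] -0.1466 [0.0813 0.1691 0.1849] 2911
board+ [0.5608 0.0026] [110.  260.7] -0.1578 [0.0143 0.0511 0.1838] 5259
jarb [ 0.7305 -0.2006] [61.6 63.2] 0.2228 [0.0239 0.1015 0.1102] 916
mug [ 0.3447 -0.2039] [71.  99.2] -1.5048 [0.0219 0.0698 0.0896] 621
```

View pics/t4c.png

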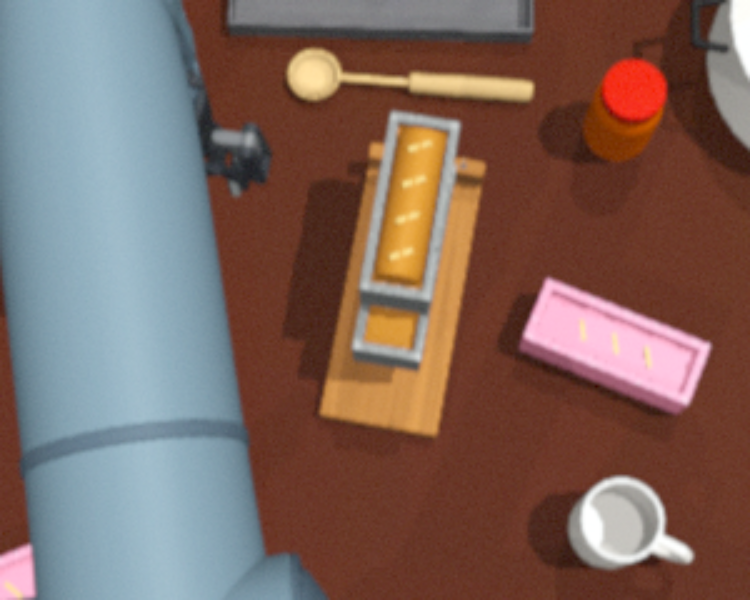

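All good: the domed tin is at about 79 mm from the stop, about 1.5 mm out of line and level. The jar and mug are unmoved.

```bash
python3 -c "
from station import bot
print(bot.close_job())"
```

```text
the job is handed in; nothing more can be done
None
```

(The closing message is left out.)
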